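Release and slide off the vacuum pump's filter cover

TASK

The filter in the bench vacuum pump is due for a change. Press the snap tab at the end of the filter cover gently down until the cover kicks free, then push the cover along its rails, clear off its seat, so that the filter lies fully uncovered and the cover is left lying flat and straight on the bare deck beyond, not overhanging the unit's end. Only press and push, never lift or tip the cover, and leave everything else on the deck and the bench where it stands.

Things in the scene. Friction and masses are not known exactly. Their poses are not given: they have to be found in the camera images.
- pump: Bench vacuum pump: a heavy fixed white box, 320 (x) x 220 (y) mm, flat deck 100 mm above the bench. Origin at the centre of its footprint, on the bench. Its x axis is the way the cover slides off, roughly away from the robot (within 0.5 rad). Deck lane y = -45 mm holds tab, seat and bare deck in that order; lane y = +64 mm holds a gauge, a knob (both under 21 mm high) and a loose tape roll.
- filter (a point): Centre of the top of the white pleated filter, which lies in a bay in the deck under the seated cover: bay x = -90 to -12 mm in the pump's frame, 68 mm wide. This point: x = -51, y = -45, z = 94 mm.
- seat_end (a point): Far end of the seat, on the deck on the lane's centre line: x = 0, y = -45, z = 100 mm in the pump's frame. The seat spans x = -100 to 0 between two guide rails, 9 mm high, inner faces 99 mm apart, overhanging the cover's edges and ending at x = -4. Beyond this point the deck is bare for 160 mm, to its end.
- snap_tab (a joint): Angle (rad) of the black snap tab, a sprung rocker: 0 at rest, 0.36 pressed right down. Pressing its pad lifts the tooth at its other end out of the cover; free from about 0.22 (pad 3 to 5 mm down). The pad yields at 2 N, frees the cover at about 5 N, hard stop 6 to 8 mm down; let go, it springs back. Until it is pressed the cover cannot slide.
- tab_pad (a point): Middle of the top of the tab's finger pad (26 mm along the pump's x, 30 mm along y); at rest x = -140, y = -45, z = 110 mm in the pump's frame, over a well 8 mm deep in the deck. It goes down with the tab. Nothing stands above it.
- filter_cover: Grey loose cover, 100 (x) x 96 (y) mm, 120 g. Origin: centre of its underside; axes as the pump's. Flange 4 mm; raised top, 80 mm wide, 12 mm above the underside, from x = -36 to +50 mm. Latched at x = -50, y = -45, z = 100 mm in the pump's frame. Tab pressed, springs kick it 12 mm to +x within a second and the tab cannot re-catch it; then it slides freely (about 1 N) and stays put.
- push_ledge (a point): Centre of the upright face of the finger ledge across the cover's top: face 64 mm wide, from 12 to 24 mm above the cover's underside, at x = +10 mm in the cover's frame (point 18 mm above the underside). It looks to -x and is pushed to +x; its back slopes down. Before it the cover's top is flat for 46 mm.
- tape_roll: Bystander: roll of green label tape lying flat on the pump's deck beside the cover's path, 70 mm across, 19 mm high. Origin at the centre of its underside.
- spare_filter: Bystander: a new filter cartridge, black frame with white pleats, 74 x 64 x 21 mm, on the bench on the pump's -y side. Origin at the centre of its underside.
- reagent_bottle: Bystander: glass bottle with an orange cap, 60 mm wide, 125 mm high, on the bench on the pump's +y side. Origin at the centre of its underside.
- specimen_jar: Bystander: pink jar with a white lid, 78 mm wide, 93 mm high, well to one side. Origin at the centre of its underside.
- tip_box: Bystander: red pipette tip box with a clear lid, 86 x 124 x 72 mm, well to one side. Origin at the centre of its underside.
- tube_rack: Bystander: orange rack, 70 x 160 x 54 mm, with capped tubes to 108 mm, well to one side. Origin at the centre of its underside.
- glue_bottle: Bystander: white squeeze bottle with a pointed nozzle, 56 mm wide, 145 mm high, well to one side. Origin at the centre of its underside.

How it is judged:
By the outcome, as a careful person would: the job done as asked, in the order asked, and still so for the second after the job is handed in, with the robot touching nothing.
It also fails if it takes over 45 s, if anything falls off the work surface, if the arm or the gripper's body presses on something with over 40 N, if the wrist force passes 120 N, or if a joint passes its speed limit or range.

ROBOT

A 7-joint arm with a two-finger parallel gripper is mounted at the origin on the work surface. World frame = base frame: x ahead of the robot, y to its left, z up, the work surface at z = 0. Lengths are in m, angles in degrees, forces in N, time in s.
With the tool pointing down it reaches from about 0.425 to 0.875 m from the base axis. Payload 4.7 kg.
Tool frame: the origin (TCP) lies between the finger pads; the fingertips stand 19 mm ahead of it and the grasp point (between the pads) is the TCP; x points along the fingers, z is the direction in which the jaws open and shut, and the axes are right-handed (so a half turn about x gives the same grasp; the last joint's range is limited). The gripper opens to 87 mm and grips with 3 to 60 N. Pads are 19 mm wide; open, the fingers measure 117 mm over their backs; the gripper's body (75 mm by 190 mm) begins 51 mm behind the grasp point.
Start: joints at [65.094, 18.392, -4.016, 83.108, 1.295, 78.541, -3.26], TCP at [0.282, -0.586, 0.242] pointing down, gripper open.
Joint ranges: [-163.93, 163.93], [-17.29, 119.83], [-79.2, 71.16], [3.27, 140.29], [-89.18, 269.18], [5.43, 117.66], [-154.24, 154.24]. Speed limits (degrees/s): [147.25, 147.25, 180, 180, 180, 180, 180].

INTERFACE

Orientations are given as [roll, pitch, yaw] about the fixed x, y, z axes, in that order (R = Rz(yaw) Ry(pitch) Rx(roll)).
In Python, from cell import monitor, read_camera, camera_model, env, regions_of gives the robot as it stands. The module is installed in compiled form; this text tells all that it offers.
- The arm moves only by the tool step_arm, never from a script. Its argument "deltas" is a list of rows, each a list of 5 numbers: the gripper's target within -1 to 1 (fully open at 1, half-way at 0, shut at -1), then the shift along the tool's x, y, z in m, then the turn about the tool's x in degrees. A call has 1 to 12 rows; each row is the pose to reach, as a shift and turn from the pose commanded when the call began, along the tool's axes at that moment; what a row does not reach only later rows make up. A row lasts 1/8 s, in which the tool goes at most 62.5 mm and 10.7 degrees, less where a joint would pass 70% of its speed; a pose out of reach is approached as far as the arm can. A call with a gripper value outside its range is refused whole. The fingers move at their own pace and stop on an object; "newtons" is the grip in N (left out, the last holds). Time passes only in rows, so rows that repeat a pose let the fingers close. It gives the time, the measured TCP pose, the force and the opening at its end, in the units of the state.
- monitor.get_obs(): the state, without advancing time (a new reading comes with each control period).
- read_camera(name): name is "side" or "top"; returns (picture, depth): 400x640x3 uint8, red, green, blue; 400x640 float32, m along the optical axis (not along the pixel's ray), 0 where there is no reading.
- camera_model(name): a dict with "fx", "fy", "cx", "cy" (pixels), "k1" (the pictures are not rectified: a ray, as slopes to the right and down, at radius r is drawn at 1 + k1 r^2 times it, then the intrinsics apply), "xyz" and "attitude" of the camera in the world. Camera axes: x right, y down, z forward; pixel columns grow to the right and rows downward; lengths in m; the calibration is good to about 2 mm. A picture is of the moment at which its call begins. camera_model takes no time and is no camera call.
- env.sign_off(): hands the job in, once; it reports no verdict.
Trained networks look in the newest picture that a camera, given by its name, has taken for a name from the list of things; names that differ only in an ending like _2 or _b are one class to them, and where a whole thing is asked for, a point or a joint stands for the part that bears it (a point fixed in the world has none). Each returns a list of dicts, best first, with "p" (0 to 1); they miss things now and then, are a little off and sometimes report something else, mostly with a low value. They report only what shows in the picture. A call takes as long as a camera call.
- regions_of(camera, thing): "pixels" (400x640 bool, what is visible of it) and "pixel" ([column, row] in pixels, amid what is visible of it).
The state is a dict: "time_s": time; "qpos": joint angles; "joint_velocities": joint speeds; "effort": joint torques, N m; "tool_pos": TCP position; "tool_rot": TCP orientation; "force": force on the tool from outside, world axes, zero at the start; "wrist_torque": the same for the moment, N m; "grip_width": finger opening in m.
Only numpy, scipy, OpenCV 4.12 (cv2) and the standard library are available. Lean on these libraries where they do the work, as an engineer would, in place of code of your own. Each camera call takes 0.05 s, during which the arm holds its last target. There are 200 camera calls.

## Working session

There is one attempt and no reset: what is moved stays moved. The work goes in short steps, Python scripts to look and compute and a tool call to move; the robot and the scene stay as the last step left them, time stands still between calls to the robot, and variables do not carry over. Pictures are saved under pics/ and viewed, about 8 in all and at most 12, crops included, and the job is handed in when it is done.

Besides the shell and the picture viewer there is one more tool, called by a JSON object that holds its "method" and its "body". step_arm: Moves the arm, as the interface text tells. Its arguments: {"type":"object","properties":{"deltas":{"type":"array"},"newtons":{"type":"number"}},"required":["deltas"]}

```bash
mkdir -p pics; cat > h.py <<'E'
import numpy as np, cv2
from scipy.spatial.transform import Rotation as R
from cell import monitor, read_camera, camera_model, env, regions_of
def cloud(name, depth):
    m=camera_model(name); K=np.array([[m['fx'],0,m['cx']],[0,m['fy'],m['cy']],[0,0,1.]])
    v,u=np.mgrid[0:400,0:640]
    p=cv2.undistortPoints(np.stack([u,v],-1).reshape(-1,1,2).astype(np.float64),K,np.array([m['k1'],0,0,0.])).reshape(400,640,2)
    P=np.dstack([p*depth[...,None],depth])
    a=np.array(m['attitude'])
    Rm=a if a.shape==(3,3) else R.from_euler('xyz',a,degrees=True).as_matrix()
    W=P@Rm.T+np.array(m['xyz']); W[depth==0]=np.nan
    return W
E
python3 - <<'E'
from h import *
for n in('top','side'):
    im,d=read_camera(n); np.savez(n+'0.npz',im=im,d=d); cv2.imwrite(f'pics/{n}0.png',im[...,::-1]); print(camera_model(n))
    W=cloud(n,d)
    for t in('pump','snap_tab','filter_cover','tape_roll','push_ledge','spare_filter','reagent_bottle'):
        for r in regions_of(n,t)[:2]:
            q=W[r['pixels']]; print(n,t,round(r['p'],2),np.round(r['pixel']),r['pixels'].sum(),np.round(np.nanmedian(q,0),3))
print(monitor.get_obs())
E
```

```text
{'fx': 415.3432088924556, 'fy': 415.3432088924556, 'cx': 319.12790775715973, 'cy': 195.44345072252372, 'k1': -0.1111798848683486, 'xyz': array([0.45228477, 0.02598145, 1.36146626]), 'attitude': array([-1.73310425e+02, -9.69890543e-02, -8.90260623e+01])}
top pump 0.72 [347. 192.] 6350 [ 0.618 -0.065  0.101]
top pump 0.61 [338. 157.] 245 [ 0.701 -0.033  0.118]
top snap_tab 0.5 [352. 238.] 150 [ 0.472 -0.082  0.111]
top snap_tab 0.37 [182. 224.] 1231 [0.509 0.468 0.054]
top filter_cover 0.78 [365. 210.] 883 [ 0.547 -0.103  0.113]
top tape_roll 0.75 [188. 173.] 412 [0.673 0.447 0.097]
top tape_roll 0.68 [334. 160.] 214 [ 0.696 -0.033  0.118]
top push_ledge 0.91 [356. 214.] 872 [ 0.548 -0.102  0.113]
top spare_filter 0.92 [400. 218.] 486 [ 0.547 -0.245  0.022]
top reagent_bottle 0.65 [296. 199.] 251 [0.595 0.092 0.093]
{'fx': 422.3591557776084, 'fy': 422.3591557776084, 'cx': 316.79426818214404, 'cy': 208.2576321665569, 'k1': -0.07103144561841558, 'xyz': array([0.05652815, 0.56416959, 1.01513004]), 'attitude': array([-139.3456116 ,    0.20799501, -137.93362197])}
side pump 0.93 [323. 212.]
[... 434 characters left out ...]
0.587 0.112 0.078]
{'time_s': 0.8, 'qpos': array([65.09469017, 18.38936391, -4.01758303, 83.10656202,  1.29406285,
       78.54091113, -3.26033642]), 'joint_velocities': array([ 0.04756817,  0.10560959,  0.05912263,  0.03077528, -0.10452386,
        0.04481719,  0.04601678]), 'effort': array([-1.88648960e-04, -4.91056430e+01, -4.03906954e-01, -3.12760520e+01,
       -6.36068266e-02,  3.34370462e-02,  2.83300704e-05]), 'tool_pos': array([ 0.28201866, -0.58566194,  0.24162444]), 'tool_rot': array([ -9.16116851,  89.99164522, -73.44619974]), 'force': array([-0.47834766,  0.44509662, -0.25191796]), 'wrist_torque': array([-0.02558447,  0.01344845,  0.00216224]), 'grip_width': 0.08723280156772396}
```

View pics/top0.png

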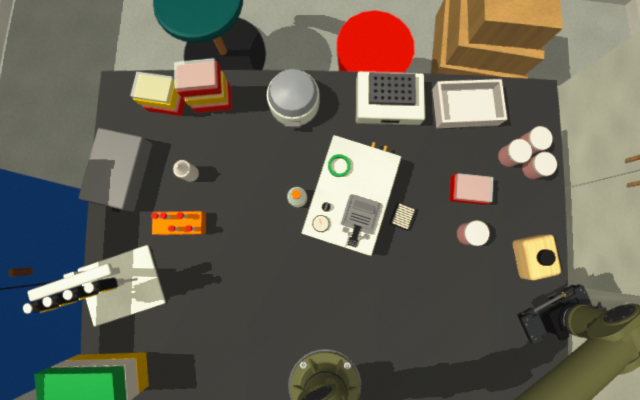

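View pics/side0.png

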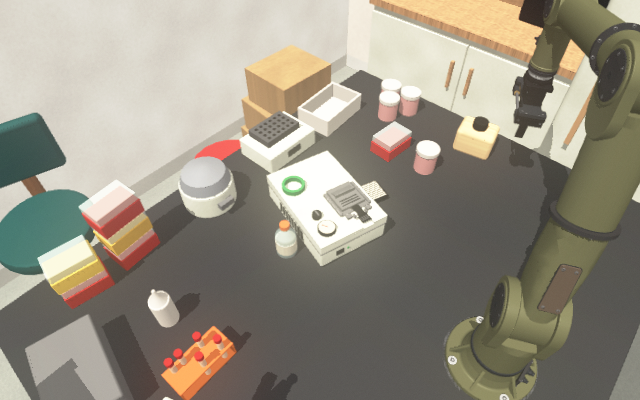

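```bash
cat >> h.py <<'E'
def rect(P):
    """white/deck points -> centre, yaw of long axis pointing roughly +x"""
    P=P[:,:2].astype(np.float32)
    c,(w,h),a=cv2.minAreaRect(P*1000)
    b=cv2.boxPoints((c,(w,h),a)); e=[b[1]-b[0],b[2]-b[1]]; l=max(e,key=np.linalg.norm)
    if l[0]<0:l=-l
    return np.array(c)/1000,np.degrees(np.arctan2(l[1],l[0])),(w,h)
def pumpframe(c,yaw,P):
    M=R.from_euler('z',yaw,degrees=True).as_matrix(); return (P-np.array([c[0],c[1],0]))@M
E
python3 - <<'E'
from h import *
from scipy.optimize import minimize
allp=[]
for n in('top','side'):
    D=np.load(n+'0.npz'); W=cloud(n,D['d']).reshape(-1,3)
    k=(W[:,2]>.09)&(W[:,2]<.128)&(abs(W[:,0]-.6)<.22)&(abs(W[:,1]+.06)<.2)
    P=W[k]
    lab=(abs(P[:,2]-.1)<.006)
    m=np.zeros((500,500),np.uint8); ij=((P[:,:2]-[.35,-.3])*1000).astype(int); ok=((ij>=0)&(ij<500)).all(1); m[ij[ok,0],ij[ok,1]]=1
    m=cv2.morphologyEx(m,cv2.MORPH_CLOSE,np.ones((9,9),np.uint8)); m=cv2.morphologyEx(m,cv2.MORPH_OPEN,np.ones((9,9),np.uint8))
    nn,L,st,_=cv2.connectedComponentsWithStats(m); b=1+np.argmax(st[1:,4]); Q=np.argwhere(L==b)/1000+[.35,-.3]
    c,y,s=rect(Q); print(n,c,y,s,'deckz',np.median(P[lab,2]))
    for t in('snap_tab','filter_cover','tape_roll','push_ledge'):
        for r in regions_of(n,t)[:2]:
            q=W.reshape(400,640,3)[r['pixels']]; q=pumpframe(c,y,q); print(t,np.round(np.nanpercentile(q,[3,50,97],axis=0),3).tolist())
    # high points on cover lane
    q=pumpframe(c,y,P); s_=(abs(q[:,1]+.045)<.03)&(q[:,2]>.119); print('ledge',np.round(np.percentile(q[s_],[2,50,98],axis=0),3).tolist())
o=monitor.get_obs(); print(R.from_euler('xyz',o['tool_rot'],degrees=True).as_matrix().round(3))
im=cv2.imread('pics/top0.png')[120:270,280:430]; cv2.imwrite('pics/c0.png',cv2.resize(im,(600,600),interpolation=3))
E
```

```text
top [ 0.60636426 -0.0735695 ] -16.871428 (218.5473175048828, 322.6596374511719) deckz 0.10027226665351008
snap_tab [[-0.149, -0.058, 0.106], [-0.127, -0.046, 0.111], [-0.094, -0.033, 0.116]]
snap_tab [[-0.296, 0.42, 0.001], [-0.25, 0.487, 0.054], [-0.204, 0.569, 0.11]]
filter_cover [[-0.095, -0.084, 0.102], [-0.049, -0.044, 0.113], [-0.004, -0.005, 0.124]]
tape_roll [[-0.111, 0.503, 0.001], [-0.087, 0.517, 0.097], [-0.06, 0.552, 0.136]]
tape_roll [[0.038, 0.033, 0.101], [0.075, 0.065, 0.118], [0.103, 0.095, 0.124]]
push_ledge [[-0.094, -0.084, 0.102], [-0.048, -0.043, 0.113], [-0.003, -0.005, 0.124]]
ledge [[-0.039, -0.074, 0.119], [-0.033, -0.046, 0.122], [-0.022, -0.017, 0.127]]
side [ 0.60626355 -0.07139215] -16.620758 (222.9646759033203, 324.836181640625) deckz 0.0995107486585935
snap_tab [[-0.151, -0.058, 0.102], [-0.125, -0.044, 0.111], [-0.093, -0.03, 0.114]]
filter_cover [[-0.098, -0.084, 0.102], [-0.053, -0.041, 0.111], [-0.004, -0.004, 0.123]]
tape_roll [[0.037, 0.03, 0.097], [0.068, 0.064, 0.113], [0.101, 0.099, 0.12]]
push_ledge [[-0.097, -0.083, 0.102], [-0.053, -0.04, 0.111], [-0.003, -0.004, 0.123]]
ledge [[-0.042, -0.074, 0.119], [-0.037, -0.045, 0.121], [-0.026, -0.016, 0.126]]
[[ 0.     0.901  0.434]
 [-0.     0.434 -0.901]
 [-1.    -0.     0.   ]]
```

View pics/c0.png

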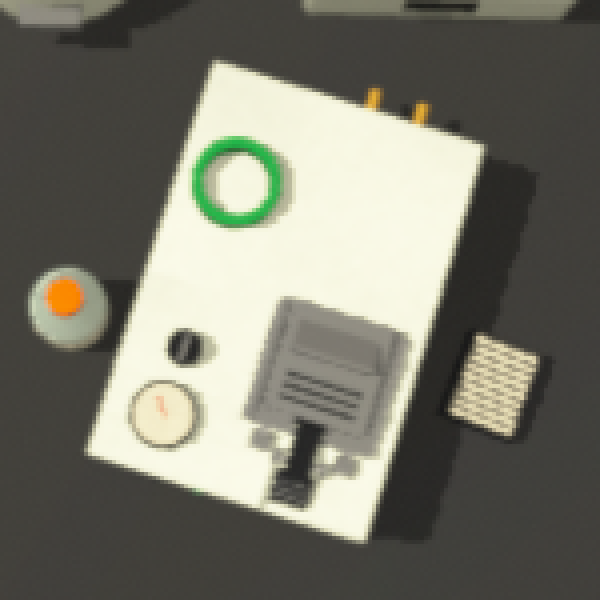

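{"method": "step_arm", "body": {"deltas": [[-1, 0, 0.025, -0.025, 4], [-1, 0, 0.06, -0.06, 8], [-1, 0, 0.1, -0.1, 12], [-1, 0, 0.14, -0.14, 17], [-1, 0, 0.18, -0.182, 22], [-1, 0, 0.22, -0.222, 27], [-1, 0, 0.26, -0.263, 32], [-1, 0, 0.3, -0.303, 36], [-1, 0, 0.335, -0.338, 40], [-1, 0, 0.36, -0.364, 42.5], [-1, 0, 0.375, -0.379, 42.5], [-1, 0, 0.38, -0.384, 42.5]], "newtons": 10}}

```text
time_s: 2.7
tool_pos: [0.4581, -0.0735, 0.2418]
tool_rot: [66.1, 90.0, -40.5]
force: [-0.5, -0.3, -0.2]
grip_width: 0.0002
```

{"method": "step_arm", "body": {"deltas": [[-1, 0.03, 0, 0, 0], [-1, 0.07, 0, 0, 0], [-1, 0.095, 0, 0, 0], [-1, 0.106, 0, 0.001, 0], [-1, 0.108, 0, 0.001, 0]]}}

```text
time_s: 3.32
tool_pos: [0.4573, -0.0764, 0.1334]
tool_rot: [-69.1, 90.0, -175.9]
force: [0.2, 0.3, -0.3]
grip_width: 0.0005
```

```bash
python3 - <<'E'
from h import *
im,d=read_camera('side'); cv2.imwrite('pics/s1.png',cv2.resize(im[140:270,250:450,::-1],(800,520),interpolation=3))
print(monitor.get_obs())
E
```

```text
{'time_s': 3.375, 'qpos': array([  36.15648817,    1.96698106,  -30.23484164,  115.3500013 ,
          1.1234589 ,   62.92783363, -101.40036057]), 'joint_velocities': array([ 0.07572686, -0.66935649, -0.25761529, -0.90505733, -0.2367747 ,
        0.36776887,  0.09071226]), 'effort': array([ 4.86206647e-02, -2.68147963e+01, -4.13405048e-01, -2.83218938e+01,
        1.40969345e-02, -8.26249318e-02, -7.60030489e-04]), 'tool_pos': array([ 0.45772532, -0.07628636,  0.13384909]), 'tool_rot': array([ 80.53490749,  89.97115314, -26.29090694]), 'force': array([-0.09732259,  0.47344447,  0.26448976]), 'wrist_torque': array([0.0727051 , 0.037772  , 0.01634893]), 'grip_width': 0.0008501781757221558}
```

View pics/s1.png

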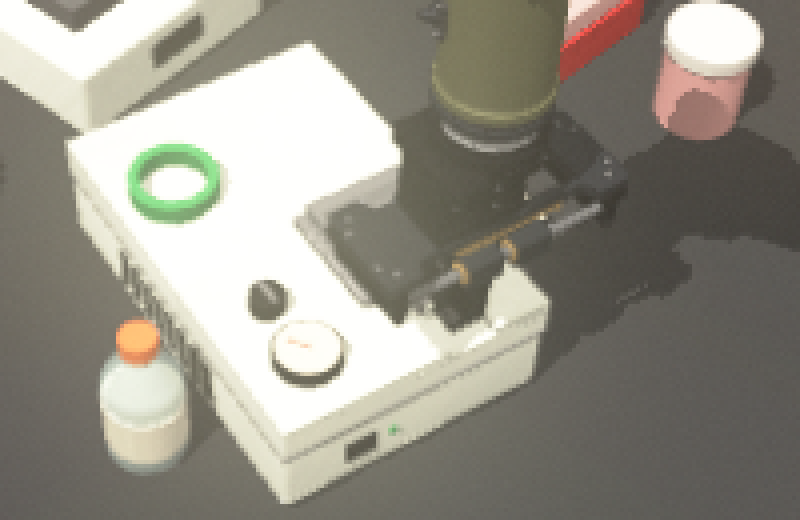

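{"method": "step_arm", "body": {"deltas": [[-1, 0.003, 0, 0, 0], [-1, 0.0045, 0, 0, 0], [-1, 0.006, 0, 0, 0], [-1, 0.007, 0, 0, 0], [-1, 0.008, 0, 0, 0], [-1, 0.008, 0, 0, 0]]}}

```text
time_s: 4.12
tool_pos: [0.4575, -0.0758, 0.1257]
tool_rot: [54.7, 90.0, -52.1]
force: [-1.4, -0.6, 3.2]
grip_width: 0.0003
```

{"method": "step_arm", "body": {"deltas": [[-1, 0.001, 0, 0, 0], [-1, 0.0015, 0, 0, 0], [-1, 0.002, 0, 0, 0], [-1, 0.002, 0, 0, 0], [-1, 0.002, 0, 0, 0], [-1, 0.002, 0, 0, 0]]}}

```text
time_s: 4.88
tool_pos: [0.4576, -0.0758, 0.1238]
tool_rot: [48.4, 90.0, -58.4]
force: [-2.0, 0.4, 5.0]
grip_width: 0.0001
```

```bash
cat > look.py <<'E'
from h import *
c,y=(.6065,-.0725),-16.8
def look(tag,cams=('side','top')):
  o=monitor.get_obs(); print(o['time_s'],o['tool_pos'],o['force'])
  for n in cams:
    im,d=read_camera(n); np.savez(f'{n}{tag}.npz',im=im,d=d); W=pumpframe(c,y,cloud(n,d))
    for r in regions_of(n,'filter_cover')[:1]:
        q=W[r['pixels']]; print(n,round(r['p'],2),r['pixels'].sum(),np.round(np.nanpercentile(q,[2,50,98],axis=0),3).tolist())
E
python3 -c "
from look import *
look('1')"
```

```text
4.875 [ 0.45755409 -0.07577286  0.12377514] [-1.97738615  0.44147378  5.02122282]
side 0.73 269 [[-0.082, -0.078, 0.107], [-0.014, -0.039, 0.113], [0.009, 0.008, 0.184]]
top 0.83 817 [[-0.076, -0.085, 0.102], [-0.032, -0.042, 0.113], [0.011, -0.004, 0.126]]
```

{"method": "step_arm", "body": {"deltas": [[-1, -0.01, 0, 0, 0], [-1, -0.03, 0, 0, 0], [-0.43, -0.045, 0.01, 0, 0], [-0.43, -0.045, 0.04, -0.001, 0], [-0.43, -0.045, 0.07, -0.001, 0], [-0.43, -0.045, 0.088, -0.001, 0], [-0.43, -0.045, 0.09, -0.001, 0], [-0.43, -0.03, 0.09, -0.001, 0], [-0.43, -0.02, 0.09, -0.001, 0], [-0.43, -0.015, 0.09, -0.001, 0], [-0.43, -0.0125, 0.09, -0.001, 0], [-0.43, -0.0125, 0.09, -0.001, 0]]}}

```text
time_s: 6.58
tool_pos: [0.5439, -0.1008, 0.1361]
tool_rot: [25.7, 90.0, -81.1]
force: [-0.3, -1.6, 0.6]
grip_width: 0.0247
```

```bash
python3 -c "
from look import *
look('2')
print(monitor.get_obs()['grip_width'])
D=np.load('top2.npz')['im'];cv2.imwrite('pics/t2.png',cv2.resize(D[130:250,290:430,::-1],(700,600),interpolation=3))"
```

```text
6.575 [ 0.54386442 -0.10078297  0.13607321] [-0.32522926 -1.61615334  0.59157823]
side 0.68 384 [[-0.088, -0.084, 0.096], [-0.069, -0.032, 0.11], [-0.029, -0.003, 0.117]]
0.02491461717601329
```

View pics/t2.png

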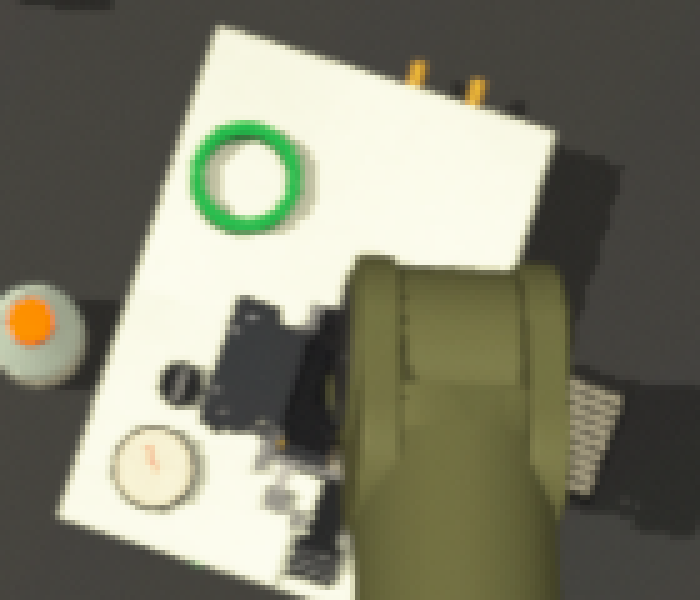

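{"method": "step_arm", "body": {"deltas": [[-0.43, 0, 0.004, 0, 0], [-0.43, 0, 0.008, 0, 0], [-0.43, 0, 0.012, 0, 0], [-0.43, 0, 0.016, 0, 0], [-0.43, 0, 0.021, 0, 0], [-0.43, 0, 0.027, 0, 0], [-0.43, 0, 0.034, 0, 0], [-0.43, 0, 0.041, 0, 0], [-0.43, 0, 0.048, 0, 0]]}}

```text
time_s: 7.9
tool_pos: [0.5904, -0.1149, 0.1359]
tool_rot: [-46.2, 90.0, -153.0]
force: [-0.4, 0.5, 0.4]
grip_width: 0.0245
```

```bash
python3 -c "
from look import *
look('3')"
```

```text
7.9 [ 0.59036262 -0.11485633  0.13594126] [-0.35167065  0.45629823  0.37238508]
side 0.67 637 [[-0.053, -0.084, 0.093], [-0.024, -0.033, 0.11], [0.027, 0.003, 0.126]]
top 0.61 71 [[-0.049, -0.048, 0.099], [-0.038, -0.022, 0.107], [-0.029, -0.005, 0.117]]
```

{"method": "step_arm", "body": {"deltas": [[-0.43, 0, 0.006, 0, 0], [-0.43, 0, 0.013, 0, 0], [-0.43, 0, 0.021, 0, 0], [-0.43, 0, 0.029, 0, 0], [-0.43, 0, 0.037, 0, 0], [-0.43, 0, 0.045, 0, 0], [-0.43, 0, 0.053, 0, 0], [-0.43, 0, 0.061, 0, 0], [-0.43, 0, 0.069, 0, 0], [-0.43, 0, 0.076, 0, 0], [-0.43, 0, 0.081, 0, 0], [-0.43, 0, 0.083, 0, 0]]}}

```text
time_s: 9.6
tool_pos: [0.6696, -0.1387, 0.136]
tool_rot: [-75.1, 90.0, 178.1]
force: [-2.5, 0.2, 1.4]
grip_width: 0.0246
```

```bash
python3 -c "
from look import *
look('4')"
```

```text
9.6 [ 0.66956504 -0.13865152  0.13602183] [-2.47046699  0.19257207  1.36858829]
side 0.88 526 [[0.03, -0.084, 0.099], [0.057, -0.028, 0.11], [0.118, 0.003, 0.12]]
top 0.51 206 [[0.031, -0.072, 0.099], [0.045, -0.031, 0.108], [0.061, -0.0, 0.119]]
```

{"method": "step_arm", "body": {"deltas": [[-0.43, 0, -0.005, 0, 0], [-0.43, 0, -0.012, 0, 0], [-0.43, -0.01, -0.014, 0, 0], [-0.43, -0.04, -0.014, 0, 0], [-0.43, -0.08, -0.014, 0, 0], [-0.43, -0.11, -0.03, 0.03, 0], [-0.43, -0.12, -0.05, 0.08, 0], [-0.43, -0.12, -0.07, 0.13, 0], [-0.43, -0.12, -0.09, 0.18, 0], [-0.43, -0.12, -0.1, 0.23, 0], [-0.43, -0.12, -0.1, 0.25, 0], [-0.43, -0.12, -0.1, 0.25, 0]]}}

```text
time_s: 11.3
tool_pos: [0.5011, -0.3503, 0.2565]
tool_rot: [83.7, 90.0, -23.2]
force: [0.2, 0.1, -0.2]
grip_width: 0.0251
```

```bash
python3 -c "
from look import *
look('5')
r=regions_of('top','filter_cover')[0]
W=pumpframe(c,y,cloud('top',np.load('top5.npz')['d']))[r['pixels']]
W=W[(W[:,2]>.1)]
a=cv2.minAreaRect((W[:,:2]*1000).astype(np.float32));print(a)
for t in ('tape_roll','spare_filter','reagent_bottle'):
  for tag in '05':
    r=regions_of('top',t)[:2]
    if tag=='5': print(t,[(round(q['p'],2),np.nanmedian(cloud('top',np.load('top5.npz')['d'])[q['pixels']],0).round(3)) for q in r])
D=np.load('top5.npz')['im'];cv2.imwrite('pics/t5.png',cv2.resize(D[120:270,280:430,::-1],(600,600),interpolation=3))"
```

```text
11.3 [ 0.50108062 -0.35025547  0.25645704] [ 0.17823303  0.10246482 -0.24073313]
side 0.67 788 [[0.03, -0.089, 0.099], [0.074, -0.037, 0.111], [0.129, 0.004, 0.123]]
top 0.98 970 [[0.032, -0.09, 0.1], [0.08, -0.044, 0.111], [0.128, -0.002, 0.124]]
((80.78890228271484, -45.676177978515625), (103.79753875732422, 93.23977661132812), 0.004724147263914347)
tape_roll [(0.66, array([ 0.693, -0.032,  0.118])), (0.65, array([ 0.547, -0.244,  0.022]))]
spare_filter [(0.74, array([ 0.546, -0.244,  0.022])), (0.56, array([ 0.635, -0.456,  0.071]))]
reagent_bottle [(0.81, array([0.594, 0.094, 0.09 ])), (0.65, array([ 0.58 , -0.063,  0.1  ]))]
```

View pics/t5.png

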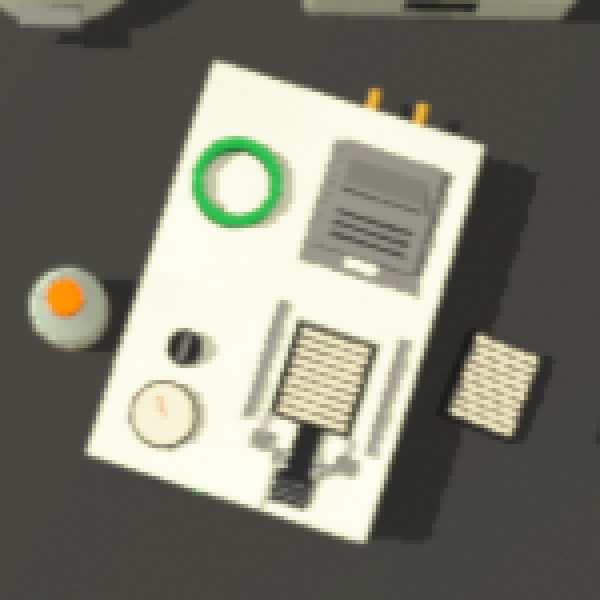

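The picture shows the filter fully uncovered at (325,378). The cover lies flat and straight at (375,215), clear of the rails and inside the deck's end. The tape roll, spare filter and bottle have not moved.

```bash
python3 -c "
from cell import env
print(env.sign_off())"
```

```text
the job is handed in; nothing more can be done
None
```

The filter is fully uncovered, and the cover lies flat and straight on the bare deck beyond its seat. I have handed the job in, at about 11.5 s on the robot's clock.

- **What I did:** I pressed the snap tab with shut fingers, at about 5 N. The camera showed the cover kicked about 12–15 mm free. I then pushed it along the rails by its ledge with two slightly opened fingers, and the force stayed under 3 N each time I read it. After that I backed off, rose and moved clear.
- **Cover:** In the pump's frame it spans x ≈ 30 to 130 mm, against the seat's end at 0 and the deck's end at 160. Its y is about -45 mm, its skew about 0°, and its heights match a cover lying flat.
- **Bystanders:** The tape roll, spare filter and reagent bottle read within about 3 mm of their first positions. I did not measure the other things again, but the arm passed well above them.
- **Disagreements:** The two cameras differed by about 2 mm in y when locating the pump, which is within calibration. While the gripper hid the cover, the network regions were partial, so I used only the final clear view to judge the result. In that view the networks' second guesses for some bystanders fell on other objects, and I ignored them.

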